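Stack parts cartons and lock the retaining fence one hole closer

TASK

At the parts shop's bench, stack the two loose cartons squarely, in either order, on the carton already standing in the stand, lined up with it. Then pull up the lock plunger's knob on the sliding section, slide the section forward to the next hole so that its fence closes in on the column, and push the pin fully home in that hole. The pin stays home only while it is pushed, so finish with the gripper still holding the knob pressed fully down; leave the column standing squarely and the other things on the bench where they are.

Things in the scene. Friction and masses are not known exactly. Their poses are not given: they have to be found in the camera images.
- stand: Fixed stand: grey base plate 380 x 110, 8 thick, with a steel rail (36 wide, top 36 above the table) at one end and the cartons at the other. Its x axis runs along the stand from rail to cartons: the way the section slides forward; z up. Origin: on the table under the first hole, where the pin starts. A fixed end stop (top 88 above the table) stands at x = 252 to 258, behind the cartons.
- slide (a joint): Travel in m of the sliding section forward along the stand's x: 0 in the first hole, 0.040 in the next. It is a square aluminium sleeve round the rail (56 long, 48 wide, top 44 above the table), with side straps to the fence. About 1.5 N of friction; stays where left.
- plunger (a joint): Height in m of the lock plunger on the sliding section: 0 fully home, 0.018 fully raised. Its pin, 10 thick, round tip, reaches 10 into the rail's hole when home: clear of the rail above 0.010. Its spring (800 N/m) balances at 0.005: left alone it stands there, locking but not home. About 4 N of push keeps it home, about 10 N of pull fully raised.
- knob_mid (a point): Centre of the plunger's upright black round knob, 30 across and 30 high, on top of the sleeve; moves with plunger and section. With the plunger home it is 69 above the table and the knob's underside 10 above the sleeve's top (25 to the centre); under the knob is a boss 16 across, 8 high.
- hole_next (a point): Centre of the next hole forward, in the rail's top face, 40 ahead of the first hole; 13 wide; the pin must end in it.
- fence_mid (a point): Centre of the front face (towards the cartons) of the upright aluminium fence on the sliding section: plate 90 wide, 78 high, top 88 above the table, its front face 116 ahead of the knob's axis. In the next hole it stands about 6 short of the column.
- carton_base_mid (a point): Closed cardboard carton with a paper tape strip, a plain box 80 (its x) by 60 (its y) by 38 high (its z), 0.17 to 0.38 kg. This point is its centre, half-way up. It already stands in the stand, on the base plate: the foot of the column.
- carton_a_mid (a point): Closed cardboard carton with a paper tape strip, a plain box 80 (its x) by 60 (its y) by 38 high (its z), 0.17 to 0.38 kg. This point is its centre, half-way up. Loose on the table at the start; one of the two to be stacked.
- carton_b_mid (a point): Closed cardboard carton with a paper tape strip, a plain box 80 (its x) by 60 (its y) by 38 high (its z), 0.17 to 0.38 kg. This point is its centre, half-way up. Loose on the table at the start; the other one to be stacked.
- clutch_bell: Bystander, to be left alone: steel clutch bell, disc 116 across, 56 high, standing flat. Origin at the centre of its underside.
- oil_bottle: Bystander, to be left alone: closed grey plastic bottle, 66 across, 170 high, upright. Origin at the centre of its underside.
- grease_tin: Bystander, to be left alone: squat closed tin, 68 across, 60 high, upright. Origin at the centre of its underside.
- collar: Bystander, to be left alone: small steel collar (ring), 40 across, 14 high, lying flat between the stand and the loose cartons. Origin at the centre of its underside.
- spanner: Bystander, to be left alone: steel spanner about 170 long, lying flat on the robot's right. Origin at the centre of its underside.
- shock_absorber: Bystander, to be left alone: spring shock absorber about 290 long, 54 high, lying on its side. Origin at the centre of its underside.
Not all that is in view belongs to the job. Leave any green or red look-alike of the part that bears carton_a_mid alone. Leave any orange look-alike of the part that bears carton_b_mid alone.

How it is judged (in metres and radians):
On the way, in this order (a step that is already met when the one before it is completed fails the run):
1. both loose cartons stand squarely on the first one, let go and at rest, the section still in its first hole (x of carton_a_mid in the frame of carton_base_mid between -0.009 and 0.009 m and y of carton_a_mid in the frame of carton_base_mid between -0.009 and 0.009 m and z of each of carton_a_mid, carton_b_mid in the frame of carton_base_mid above 0.034 m and angle between the x axis of each of carton_a_mid, carton_b_mid and the x axis of carton_base_mid, either way round below 0.15 rad and angle between each of carton_a_mid, carton_b_mid, carton_base_mid's own z axis and vertical below 0.06 rad and contact force between the fingers and carton_a below 0.1 N and linear speed of each of carton_a, carton_b below 0.02 m/s and x of carton_b_mid in the frame of carton_base_mid between -0.009 and 0.009 m and y of carton_b_mid in the frame of carton_base_mid between -0.009 and 0.009 m and contact force between the fingers and carton_b below 0.1 N and distance of carton_base_mid from where it was at the start of the episode below 0.012 m and value of joint slide between -0.006 and 0.006 m), for 0.2 s.
2. the plunger is pulled clear of the first hole (value of joint plunger above 0.0095 m and value of joint slide between -0.008 and 0.008 m), for 0.05 s.
3. the section is at the next hole with the pin fully home (value of joint slide between 0.0365 and 0.0435 m and value of joint plunger below 0.0022 m), for 0.3 s.
At the end, for the whole second after the job is handed in: Section in the next hole (within 3.5 mm), fingers still holding the knob (over 1.5 N) with the plunger home (below 2.2 mm); both cartons on the first, each within 9 mm and 0.15 rad of it, level, at rest, untouched; the first moved under 12 mm (all of step 3 and x of carton_a_mid in the frame of carton_base_mid between -0.009 and 0.009 m and y of carton_a_mid in the frame of carton_base_mid between -0.009 and 0.009 m and z of each of carton_a_mid, carton_b_mid in the frame of carton_base_mid above 0.034 m and angle between the x axis of each of carton_a_mid, carton_b_mid and the x axis of carton_base_mid, either way round below 0.15 rad and angle between each of carton_a_mid, carton_b_mid, carton_base_mid's own z axis and vertical below 0.06 rad and contact force between the fingers and carton_a below 0.1 N and linear speed of each of carton_a, carton_b below 0.02 m/s and x of carton_b_mid in the frame of carton_base_mid between -0.009 and 0.009 m and y of carton_b_mid in the frame of carton_base_mid between -0.009 and 0.009 m and contact force between the fingers and carton_b below 0.1 N and distance of carton_base_mid from where it was at the start of the episode below 0.012 m and contact force between the fingers and plunger above 1.5 N and velocity of joint slide between -0.01 and 0.01 m/s); the arm keeps its last pose, push and grip.
It fails at once if a bystander is pushed away (over 30 mm) or knocked over (distance of any of clutch_bell, oil_bottle, grease_tin, collar, spanner, shock_absorber from where it was at the start of the episode above 0.03 m or angle between any of clutch_bell, oil_bottle, grease_tin, collar, spanner, shock_absorber's own z axis and vertical above 0.5 rad).
It also fails if it takes over 66 s, if anything falls off the work surface, if the arm or the gripper's body presses on something with over 40 N, if the wrist force passes 120 N, or if a joint passes its speed limit or range.

ROBOT

A 7-joint arm with a two-finger parallel gripper is mounted at the origin on the work surface. World frame = base frame: x ahead of the robot, y to its left, z up, the work surface at z = 0. Lengths are in mm, angles in rad, forces in N, time in s.
With the tool pointing down it reaches from about 400 to 875 mm from the base axis. Payload 4.4 kg.
Tool frame: the origin (TCP) lies at the very end of the fingers, on their centre line; the grasp point (between the pads) lies ctrl.grip_depth behind it (ctrl.grip_depth is the distance from the TCP to the grasp point, in mm); z points along the fingers, y is the direction in which the jaws open and shut (so a half turn about z gives the same grasp; the last joint's range is limited). The gripper opens to 85 mm and grips with 20 to 120 N. Pads are 22 mm wide; open, the fingers measure 114 mm over their backs; the gripper's body (76 mm by 85 mm) begins 54 mm behind the grasp point. The pads swing forward as they close: fully open they stand 13 mm farther back than shut.
Start: joints at [1.22, 0.628, 0.038, 1.517, -0.027, 0.996, -0.02], TCP at [182.655, -623.823, 231.313] pointing down, gripper open.
Joint ranges: [-3.06, 3.06], [-0.37, 2.12], [-1.25, 1.32], [0.18, 2.47], [-1.1, 4.24], [0.23, 1.98], [-2.94, 2.94]. Speed limits (rad/s): [2.57, 2.57, 3.14, 3.14, 3.14, 3.14, 3.14].

INTERFACE

Orientations are given as [roll, pitch, yaw] about the fixed x, y, z axes, in that order (R = Rz(yaw) Ry(pitch) Rx(roll)).
In Python, from cell import ctrl gives the robot as it stands.
- The arm moves only by the tool servo_tool, never from a script. Its argument "commands" is one flat list of numbers, 5 for each row, row after row: the shift along the tool's x, y, z in units of 25 mm (1.0 is 25 mm), then the turn about the tool's z in units of 6 degrees (1.0 is 6 degrees), then the closure, from 0 (fully open) to 1 (shut). In form: [tx, ty, tz, twist, gripper, tx, ty, tz, twist, gripper, ...]. A call has 1 to 10 rows; each row is the pose to reach, as a shift and turn from the pose commanded when the call began, along the tool's axes at that moment; what a row does not reach only later rows make up. A row lasts 1/12 s, in which the tool goes at most 41.7 mm and 7.16 degrees, less where a joint would pass 70% of its speed; a pose out of reach is approached as far as the arm can. A call with a gripper value outside its range is refused whole. The fingers move at their own pace and stop on an object; the grip force is fixed at half the most. Time passes only in rows, so rows that repeat a pose let the fingers close. It gives the time, the measured TCP pose, the force and the opening at its end, in the units of the state.
- ctrl.read_state(): the state, without advancing time (a new reading comes with each control period).
- ctrl.get_image(name): name is "side" or "top"; returns a dict with "img" (480x640x3 uint8, blue, green, red), "K" (3x3 intrinsics, pixels), "T" (4x4, takes a point from camera to world coordinates). Camera axes: x right, y down, z forward; pixel columns grow to the right and rows downward; lengths in mm; the calibration is good to about 2 mm. A picture is of the moment at which its call begins. There is no depth.
- ctrl.finish_job(): hands the job in, once; it reports no verdict.
The state is a dict: "clock": time; "qpos": joint angles; "qd": joint speeds; "tau": joint torques, N m; "eef_pos": TCP position; "tool_rot": TCP orientation; "force": force on the tool from outside, world axes, zero at the start; "torque": the same for the moment, N m; "width": finger opening in mm.
Only numpy, scipy, OpenCV 4.12 (cv2) and the standard library are available. Lean on these libraries where they do the work, as an engineer would, in place of code of your own. Each camera call takes 0.05 s, during which the arm holds its last target.

## Working session

There is one attempt and no reset: what is moved stays moved. The work goes in short steps, Python scripts to look and compute and a tool call to move; the robot and the scene stay as the last step left them, time stands still between calls to the robot, and variables do not carry over. Pictures are saved under pics/ and viewed, and the job is handed in when it is done.

Besides the shell and the picture viewer there is one more tool, called after ">>>" as a command line: name --argument value ..., lists and objects as JSON in quotes. servo_tool: Moves the arm, as the interface text tells. Its arguments: {"type":"object","properties":{"commands":{"type":"array","items":{"type":"number"}}},"required":["commands"]}

```bash
mkdir -p pics; ls; python3 - <<'E'
from cell import ctrl
import cv2,numpy as np
print(ctrl.read_state(), ctrl.grip_depth)
for n in("side","top"):
    d=ctrl.get_image(n); cv2.imwrite(f"pics/{n}0.png",d["img"]); print(n,d["K"].tolist(),np.round(d["T"],4).tolist())
E
```

```text
pics
{'clock': 0.0, 'qpos': array([ 1.22019   ,  0.62937688,  0.03845604,  1.51838923, -0.02702493,
        0.99630903, -0.01996619]), 'qd': array([-2.77579336e-04,  2.20967369e-04,  2.86064804e-04,  8.90842617e-04,
       -1.39276694e-04,  2.91890673e-05, -9.44215882e-04]), 'tau': array([ 9.71547706e-05, -5.63389850e+01,  1.22619320e+00, -1.93437320e+01,
        1.10015788e-02,  1.04778731e-02,  1.80682298e-05]), 'eef_pos': array([ 182.47656841, -623.18962271,  230.36264139]), 'tool_rot': array([-3.13962856e+00,  1.54318555e-05,  2.84814711e-01]), 'force': array([0.85258901, 0.01081131, 0.08199252]), 'torque': array([0.06256588, 0.02309954, 0.00945854]), 'width': 85.65770447715082} 18.700000000000003
side [[558.2559567286434, 0.0, 318.61446322033663], [0.0, 558.2559567286434, 232.61626736383616], [0.0, 0.0, 1.0]] [[-0.9944, -0.0551, 0.09, 430.2896], [-0.1052, 0.5874, -0.8024, 998.0149], [-0.0086, -0.8074, -0.5899, 787.8158], [0.0, 0.0, 0.0, 1.0]]
top [[560.3264561253477, 0.0, 313.8712681147188], [0.0, 560.3264561253477, 243.1954143195796], [0.0, 0.0, 1.0]] [[-0.0012, -0.9842, 0.177, 284.9809], [-0.9997, -0.003, -0.0234, 38.3992], [0.0235, -0.1769, -0.9839, 1492.6956], [0.0, 0.0, 0.0, 1.0]]
```

View pics/side0.png

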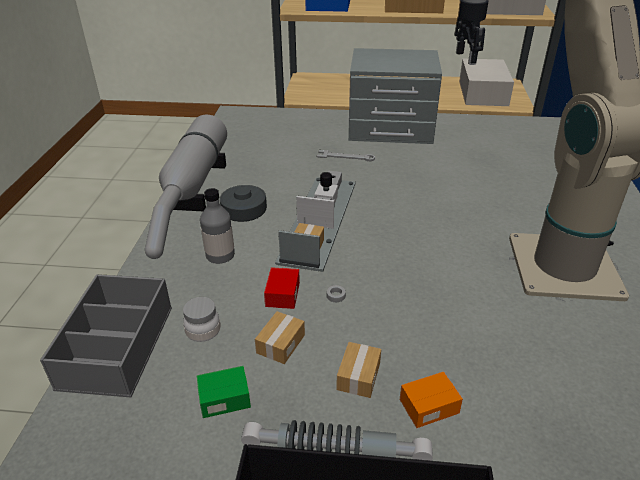

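View pics/top0.png

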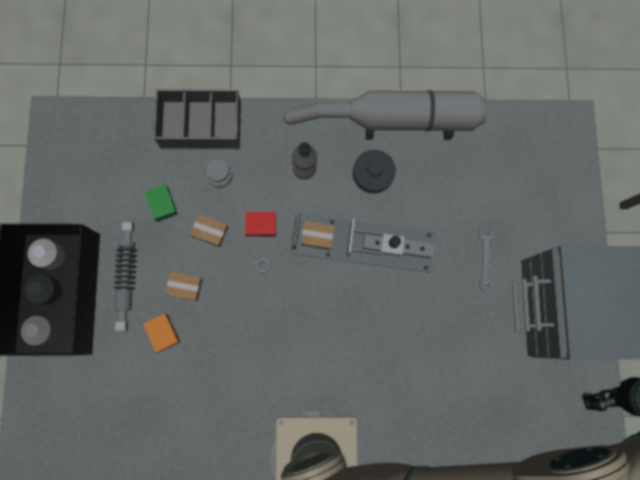

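```bash
cat > h.py <<'E'
from cell import ctrl
import cv2,numpy as np
def ray(d,u,v,z):
    K,T=d["K"],d["T"]; r=T[:3,:3]@np.linalg.solve(K,[u,v,1.]); o=T[:3,3]
    return o+r*(z-o[2])/r[2]
def proj(d,p):
    T=d["T"]; c=T[:3,:3].T@(np.asarray(p,float)-T[:3,3]); q=d["K"]@c; return q[:2]/q[2]
def crop(d,x0,y0,x1,y1,s,name):
    c=cv2.resize(d["img"][y0:y1,x0:x1],None,fx=s,fy=s,interpolation=cv2.INTER_CUBIC); cv2.imwrite(name,c)
E
python3 - <<'E'
from h import *
s=ctrl.get_image("side");t=ctrl.get_image("top")
np.save("side0.npy",s,allow_pickle=True);np.save("top0.npy",t,allow_pickle=True)
a=cv2.resize(s["img"][300:410,240:400],None,fx=5,fy=5,interpolation=cv2.INTER_CUBIC)
cv2.imwrite("pics/s_loose.png",a)
crop(s,260,160,370,280,5,"pics/s_stand.png")
crop(t,140,190,300,310,5,"pics/t_loose.png")
crop(t,285,200,445,280,5,"pics/t_stand.png")
E
```

```text
(no output)
```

View pics/s_loose.png

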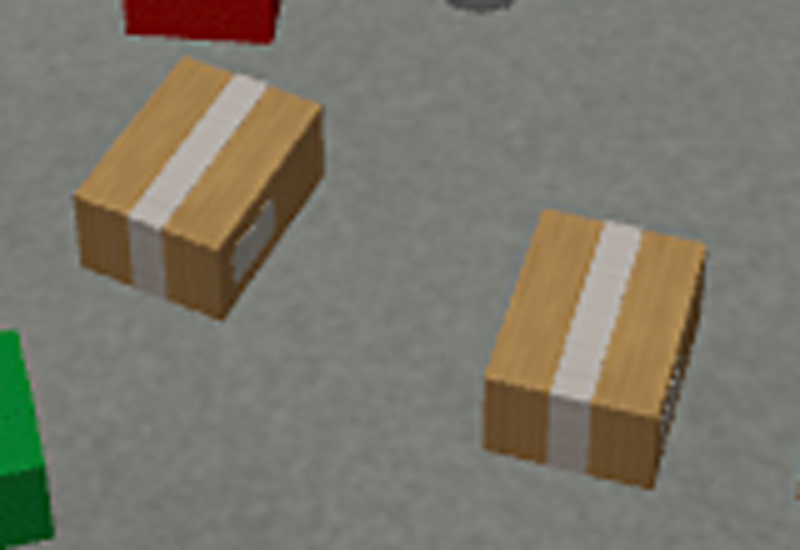

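View pics/s_stand.png

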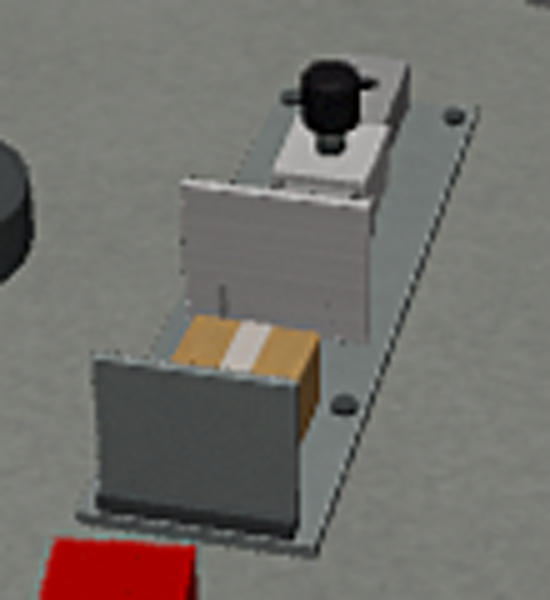

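View pics/t_loose.png

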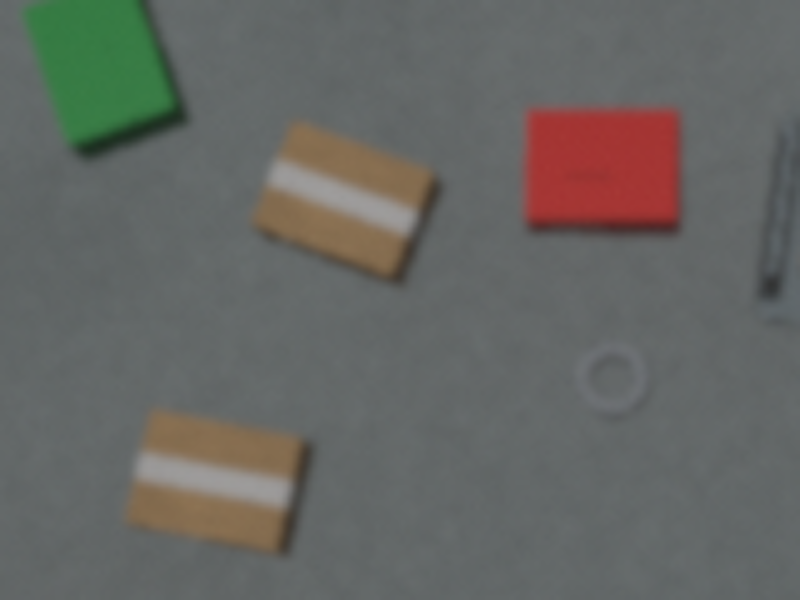

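View pics/t_stand.png

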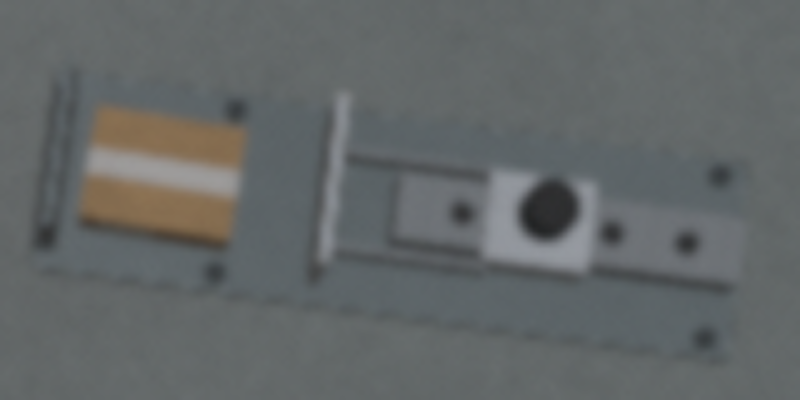

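```bash
python3 - <<'E'
from h import *
s=np.load("side0.npy",allow_pickle=True).item();t=np.load("top0.npy",allow_pickle=True).item()
def pts(d,P,o,z,sc=5): return np.array([ray(d,(x+.5)/sc-.5+o[0],(y+.5)/sc-.5+o[1],z)[:2] for x,y in P])
def rep(n,Q):
    c=Q.mean(0); e=[np.linalg.norm(Q[i]-Q[(i+1)%4]) for i in range(4)]
    l=(Q[1]-Q[0])+(Q[2]-Q[3]) if e[0]+e[2]>e[1]+e[3] else (Q[2]-Q[1])+(Q[3]-Q[0])
    print(n,np.round(c,1),"edges",np.round(e,1),"ang",np.round(np.arctan2(l[1],l[0])%np.pi,3))
for n,P in dict(c1=[(185,57),(322,106),(220,248),(75,198)],c2=[(543,210),(706,245),(660,416),(485,380)]).items(): rep("side "+n,pts(s,P,(240,300),38))
# top masks
hsv=cv2.cvtColor(t["img"],cv2.COLOR_BGR2HSV)
def comp(x0,y0,x1,y1,z,n):
    im=cv2.resize(t["img"][y0:y1,x0:x1],None,fx=8,fy=8,interpolation=cv2.INTER_CUBIC)
    b=im.astype(int); m=((b[...,2]-b[...,0]>18)|(b.min(2)>135)).astype(np.uint8)
    m=cv2.morphologyEx(m,cv2.MORPH_CLOSE,np.ones((15,15)))
    c=max(cv2.findContours(m,0,1)[0],key=cv2.contourArea)[:,0]
    Q=pts(t,c,(x0,y0),z,8); r=cv2.minAreaRect(Q.astype(np.float32)); M=cv2.moments(Q.astype(np.float32))
    rep("top "+n,cv2.boxPoints(r)); 
comp(185,205,235,255,38,"c1");comp(160,265,208,308,38,"c2");comp(297,216,340,252,46,"base")
rep("top base manual",pts(t,[(100,106),(247,126),(230,243),(80,219)],(285,200),46))
rep("top plate",pts(t,[(52,68),(748,160),(725,360),(35,270)],(285,200),8))
print("knob top",pts(t,[(549,209)],(285,200),85))
print("knob side top c",pts(s,[(330,75)],(260,160),89))
print("base side",pts(s,[(195,316),(321,330)],(260,160),46))
print("fence top side",pts(s,[(183,182),(374,200)],(260,160),88), "top",pts(t,[(342,93),(327,262)],(285,200),88))
print("stop top side",pts(s,[(94,355),(300,384)],(260,160),88))
print("plate side right-near, right far",pts(s,[(316,553),(480,108)],(260,160),8))
print("bell,bottle,tin,collar",[ray(t,u,v,z)[:2].round() for u,v,z in((374,171,56),(304,149,170),(218,170,60),(262.5,266,14))])
E
```

```text
side c1 [583.9 285.7] edges [59.2 78.  58.9 80.4] ang 1.218
side c2 [434.8 347.2] edges [59.5 78.  59.8 79.8] ang 1.388
top c1 [582.6 282.1] edges [63.9 85.1 63.9 85.1] ang 1.213
top c2 [433.7 343.6] edges [62.6 84.7 62.6 84.7] ang 1.382
top base [568.5  -4.3] edges [64.5 81.  64.5 81. ] ang 1.407
top base manual [569.1  -5.4] edges [78.4 63.4 79.7 61.6] ang 1.424
top plate [ 554.7 -128.5] edges [381.5 110.7 373.2 111.5] ang 1.441
knob top [[ 543.46020234 -201.54467696]]
knob side top c [[ 545.28756047 -196.11303399]]
base side [[593.53208785 -44.98645738]
 [534.49957486 -39.30602905]]
fence top side [[604.45146585 -93.26629027]
 [514.3359262  -86.00076544]] top [[603.2662193  -95.74684402]
 [515.13743192 -86.89847788]]
stop top side [[623.43394033  46.81020533]
 [533.57118181  59.27913217]]
plate side right-near, right far [[ 525.69912861   73.72618231]
 [ 474.39931913 -306.7281634 ]]
bell,bottle,tin,collar [array([ 740., -157.]), array([759.,  31.]), array([739., 258.]), array([489., 140.])]
```

```bash
cat > plan.py <<'E'
import sys
from h import *
st=ctrl.read_state(); from scipy.spatial.transform import Rotation as R
r=R.from_euler('xyz',st["tool_rot"]); p=st["eef_pos"]
tx,ty,tz,yaw=map(float,sys.argv[1:5])
d=r.inv().apply(np.array([tx,ty,tz])-p)/25
print("clk %.2f"%st["clock"],"pos",p.round(1),"rot",st["tool_rot"].round(4),"F",st["force"].round(1),"w %.1f"%st["width"])
print("shift units",d.round(3),"twist",round(-np.degrees((yaw-st["tool_rot"][2]+np.pi)%(2*np.pi)-np.pi)/6,3))
E
python3 plan.py 560 -150 260 1.0; python3 plan.py 584 284 120 1.217
```

```text
clk 0.20 pos [ 182.5 -623.4  230.7] rot [-3.1404  0.      0.2848] F [0.4 0.3 0.2] w 85.6
shift units [ 19.811 -13.933  -1.154] twist -6.829
clk 0.20 pos [ 182.5 -623.4  230.7] rot [-3.1404  0.      0.2848] F [0.4 0.3 0.2] w 85.6
shift units [ 25.61  -30.317   4.465] twist -8.902
```

>>> servo_tool --commands '[19.8,-13.9,-1.2,-6.8,0,19.8,-13.9,-1.2,-6.8,0,19.8,-13.9,-1.2,-6.8,0,19.8,-13.9,-1.2,-6.8,0,19.8,-13.9,-1.2,-6.8,0,19.8,-13.9,-1.2,-6.8,0,19.8,-13.9,-1.2,-6.8,0,19.8,-13.9,-1.2,-6.8,0,19.8,-13.9,-1.2,-6.8,0,19.8,-13.9,-1.2,-6.8,0]'

```text
clock: 1.03
eef_pos: [443.2, -297.0, 252.1]
tool_rot: [3.141, 0.0, 0.997]
force: [0.3, 0.4, 1.1]
width: 85.4
```

```bash
python3 plan.py 584 284 160 1.217
```

```text
clk 1.03 pos [ 443.2 -297.   252.1] rot [3.1415e+00 1.0000e-04 9.9650e-01] F [0.3 0.4 1.1] w 85.4
shift units [22.573 -7.894  3.682] twist -2.105
```

>>> servo_tool --commands '[22.6,-7.9,3.6,-2.1,0,22.6,-7.9,3.6,-2.1,0,22.6,-7.9,3.6,-2.1,0,22.6,-7.9,3.6,-2.1,0,22.6,-7.9,3.6,-2.1,0,22.6,-7.9,3.6,-2.1,0,22.6,-7.9,3.6,-2.1,0,22.6,-7.9,3.6,-2.1,0,22.6,-7.9,3.6,-2.1,0,22.6,-7.9,3.6,-2.1,0]'

```text
clock: 1.87
eef_pos: [539.5, 103.7, 189.7]
tool_rot: [3.141, 0.0, 1.217]
force: [0.7, 0.5, -0.5]
width: 86.0
```

```bash
python3 plan.py 584 284 100 1.217
```

```text
clk 1.87 pos [539.5 103.7 189.7] rot [3.1415e+00 2.0000e-04 1.2167e+00] F [ 0.7  0.5 -0.5] w 86.0
shift units [ 7.383 -0.83   3.585] twist -0.003
```

>>> servo_tool --commands '[7.4,-0.8,3.6,0,0,7.4,-0.8,3.6,0,0,7.4,-0.8,3.6,0,0,7.4,-0.8,3.6,0,0,7.4,-0.8,3.6,0,0,7.4,-0.8,3.6,0,0,7.4,-0.8,3.6,0,0,7.4,-0.8,3.6,0,0]'

```text
clock: 2.53
eef_pos: [584.5, 281.5, 99.5]
tool_rot: [-3.141, 0.002, 1.217]
force: [0.1, -0.3, 0.4]
width: 85.4
```

```bash
python3 plan.py 584 284.5 3 1.217; python3 - <<'E'
from h import *
s=ctrl.get_image("side"); crop(s,200,230,400,380,4,"pics/s1.png")
t=ctrl.get_image("top"); crop(t,150,180,270,280,6,"pics/t1.png")
E
```

```text
clk 2.53 pos [584.5 281.5  99.5] rot [-3.1414e+00  1.7000e-03  1.2170e+00] F [ 0.1 -0.3  0.4] w 85.4
shift units [ 0.113 -0.059  3.861] twist -0.0
```

View pics/s1.png

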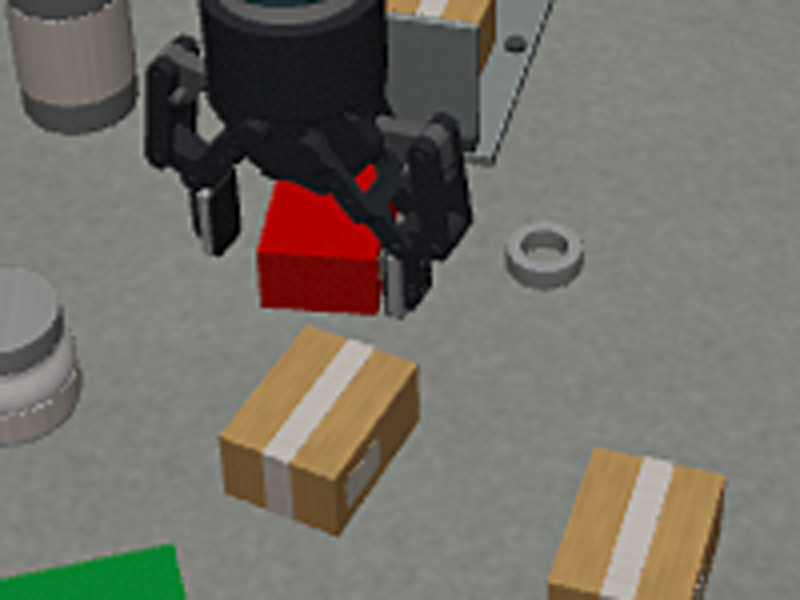

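View pics/t1.png

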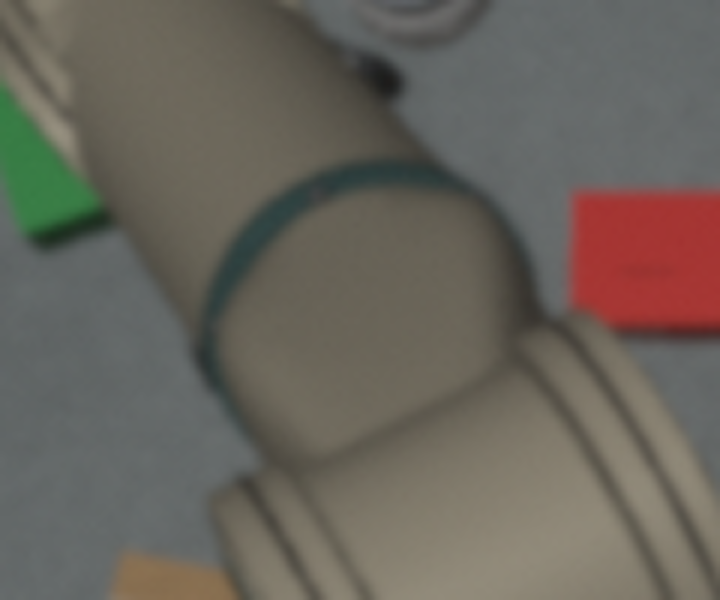

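```bash
python3 - <<'E'
from h import *
s=np.load("side0.npy",allow_pickle=True).item()
c=np.array([584.5,281.5]);y=np.array([np.sin(1.217),-np.cos(1.217)])
for z in(100,112):
  for k in(43,-43): print(z,k,(proj(s,[*(c+k*y),z])-[200,230])*4)
E
```

```text
100 43 [229.99125226 264.73121694]
100 -43 [398.04196662 322.88853339]
112 43 [228.03544628 244.95604584]
112 -43 [397.24739634 302.90273903]
```

>>> servo_tool --commands '[0.1,-0.05,1.5,0,0,0.1,-0.05,2.5,0,0,0.1,-0.05,3.4,0,0,0.1,-0.05,3.85,0,0,0.1,-0.05,3.85,0,0,0.1,-0.05,3.85,0,0,0.1,-0.05,3.85,0,0]'

```text
clock: 3.22
eef_pos: [585.8, 285.2, 5.5]
tool_rot: [3.14, -0.002, 1.216]
force: [-0.4, 0.3, 0.3]
width: 85.3
```

>>> servo_tool --commands '[0,0,0,0,1,0,0,0,0,1,0,0,0,0,1,0,0,0,0,1,0,0,0,0,1,0,0,0,0,1,0,0,0,0,1,0,0,0,0,1,0,0,0,0,1,0,0,0,0,1]'

```text
clock: 4.05
eef_pos: [585.5, 285.6, 5.5]
tool_rot: [3.14, -0.002, 1.217]
force: [-0.4, -0.2, 6.4]
width: 59.2
```

```bash
python3 plan.py 569 -3 160 1.437; python3 - <<'E'
from h import *
s=ctrl.get_image("side"); crop(s,200,230,400,380,4,"pics/s2.png")
E
```

```text
clk 4.05 pos [585.5 285.6   5.5] rot [ 3.1397e+00 -1.9000e-03  1.2167e+00] F [-0.4 -0.2  6.4] w 59.2
shift units [-11.045   3.395  -6.195] twist -2.104
```

View pics/s2.png

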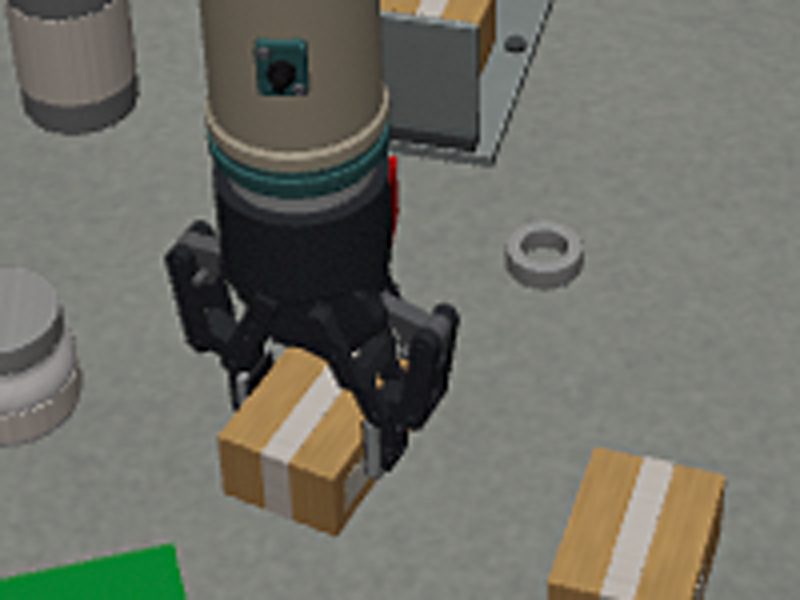

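>>> servo_tool --commands '[0,0,-0.5,0,1,0,0,-1.5,0,1,0,0,-2.8,0,1,0,0,-4.2,0,1,0,0,-5.2,0,1,-0.8,0.2,-5.6,-0.2,1,-1.8,0.5,-5.6,-0.5,1,-3,0.9,-5.6,-0.8,1,-4.2,1.3,-5.6,-1.1,1,-5.4,1.7,-5.6,-1.4,1]'

```text
clock: 4.93
eef_pos: [577.0, 142.3, 144.6]
tool_rot: [3.141, 0.0, 1.366]
force: [0.9, 0.0, -2.2]
width: 59.0
```

```bash
python3 plan.py 569.3 -1.4 140 1.437
```

```text
clk 4.93 pos [577.  142.3 144.6] rot [3.1411e+00 3.0000e-04 1.3657e+00] F [ 0.9  0.  -2.2] w 59.0
shift units [-5.69   0.869  0.188] twist -0.681
```

>>> servo_tool --commands '[-1.2,0.2,0,-0.2,1,-2.2,0.4,0,-0.4,1,-3.2,0.5,0,-0.6,1,-4.2,0.6,0,-0.7,1,-5,0.75,0.1,-0.7,1,-5.5,0.85,0.2,-0.7,1,-5.7,0.87,0.2,-0.7,1,-5.7,0.87,0.2,-0.7,1,-5.7,0.87,0.2,-0.7,1,-5.7,0.87,0.2,-0.7,1]'

```text
clock: 5.77
eef_pos: [569.7, 2.0, 139.1]
tool_rot: [3.141, -0.002, 1.439]
force: [0.1, -0.0, -1.4]
width: 59.2
```

```bash
python3 plan.py 569.3 -1.4 53 1.437; python3 - <<'E'
from h import *
s=ctrl.get_image("side"); crop(s,240,150,400,270,5,"pics/s3.png")
E
```

```text
clk 5.77 pos [569.7   2.  139.1] rot [ 3.1411e+00 -1.5000e-03  1.4392e+00] F [ 0.1 -0.  -1.4] w 59.2
shift units [-0.142  0.     3.442] twist 0.021
```

View pics/s3.png

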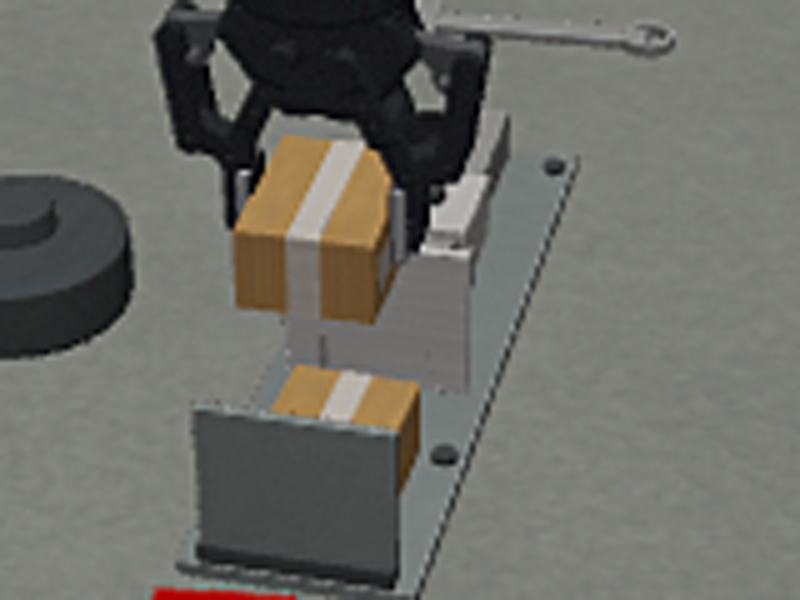

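```bash
python3 - <<'E'
from h import *
s=np.load("side0.npy",allow_pickle=True).item()
def P(x,y,z): return ray(s,(x+.5)/5-.5+240,(y+.5)/5-.5+150,z)[:2]
z=171.6
A,B,C=P(235,234,z),P(382,247,z),P(283,136,z)
print(A,B,C,np.linalg.norm(A-B),np.linalg.norm(A-C),"near mid",(A+B)/2,"ang",np.arctan2(*( (B-A)[::-1]))+np.pi/2-np.pi*0)
u=np.array([np.cos(1.437),np.sin(1.437)])
print("center from near",(A+B)/2-40*u, "from diag",(B+C)/2)
D,E=P(237,305,133.6),P(373,323,133.6); print("bottom near",D,E,np.linalg.norm(D-E),(D+E)/2-40*u)
E
```

```text
[603.10014236  40.42616353] [541.83706451  44.69177614] [594.31164405 -39.81126129] 61.411400887483914 80.71729705219103 near mid [572.46860343  42.55896983] ang 4.642873385223977
center from near [567.13270374   2.91646519] from diag [568.07435428   2.44025742]
bottom near [604.51557913  36.27672915] [546.08006198  44.33341368] 58.98830247992774 [569.96192086   0.66256677]
```

>>> servo_tool --commands '[-0.16,0,1,0,1,-0.16,0,2,0,1,-0.16,0,2.7,0,1,-0.16,0,3.1,0,1,-0.16,0,3.35,0,1,-0.16,0,3.4,0,1,-0.16,0,3.4,0,1,-0.16,0,3.4,0,1]'

```text
clock: 6.48
eef_pos: [569.8, -3.9, 54.7]
tool_rot: [3.14, -0.0, 1.437]
force: [0.3, 0.1, -2.7]
width: 58.7
```

```bash
python3 plan.py 570 -2 52 1.437; python3 - <<'E'
from h import *
s=ctrl.get_image("side"); crop(s,240,150,400,270,5,"pics/s4.png")
E
```

```text
clk 6.48 pos [569.8  -3.9  54.7] rot [ 3.1398e+00 -5.0000e-04  1.4370e+00] F [ 0.3  0.1 -2.7] w 58.7
shift units [ 0.075 -0.001  0.107] twist -0.0
```

View pics/s4.png

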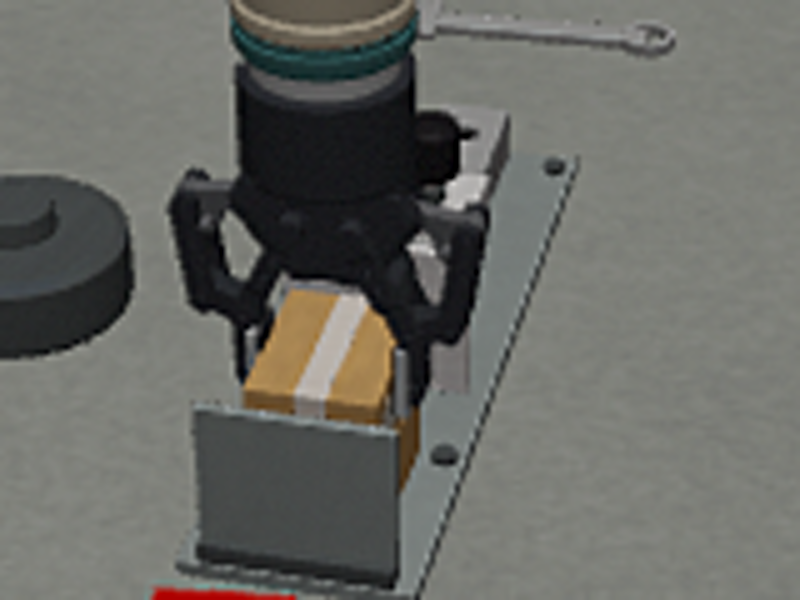

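```bash
python3 - <<'E'
from h import *
s=np.load("side0.npy",allow_pickle=True).item()
def P(x,y,z): return ray(s,(x+.5)/5-.5+240,(y+.5)/5-.5+150,z)[:2]
z=54.7-5.5+38
A,B,C=P(244,389,z),P(384,404,z),P(290,290,z)
u=np.array([np.cos(1.437),np.sin(1.437)])
print(np.linalg.norm(A-B),np.linalg.norm(A-C),(A+B)/2-40*u,(B+C)/2)
E
```

```text
61.5627747581098 78.8615584208636 [568.07242065  -4.90037243] [568.74627279  -4.41207142]
```

>>> servo_tool --commands '[0.08,0,0.05,0,1,0.08,0,0.1,0,1,0.08,0,0.12,0,1,0.08,0,0.12,0,1,0.08,0,0.12,0,1]'

```text
clock: 6.95
eef_pos: [569.6, -1.9, 51.5]
tool_rot: [3.14, -0.0, 1.437]
force: [-1.4, 1.0, 6.1]
width: 59.1
```

```bash
python3 plan.py 570 -2 52 1.437
```

```text
clk 6.95 pos [569.6  -1.9  51.5] rot [ 3.1404e+00 -5.0000e-04  1.4369e+00] F [-1.4  1.   6.1] w 59.1
shift units [-0.002  0.015 -0.022] twist -0.001
```

>>> servo_tool --commands '[0,0,0,0,0.2,0,0,0,0,0,0,0,0,0,0,0,0,0,0,0,0,0,0,0,0,0,0,-1,0,0,0,0,-2,0,0,0,0,-3,0,0,0,0,-4,0,0,0,0,-5,0,0]'

```text
clock: 7.78
eef_pos: [568.9, -2.3, 176.8]
tool_rot: [-3.141, 0.0, 1.437]
force: [-0.4, -0.3, -0.6]
width: 85.6
```

```bash
python3 plan.py 434.5 345.5 120 1.385; python3 - <<'E'
from h import *
s=ctrl.get_image("side"); crop(s,240,150,400,270,5,"pics/s5.png")
E
```

```text
clk 7.78 pos [568.9  -2.3 176.8] rot [-3.1412e+00  1.0000e-04  1.4368e+00] F [-0.4 -0.3 -0.6] w 85.6
shift units [13.069 -7.185  2.275] twist 0.494
```

View pics/s5.png

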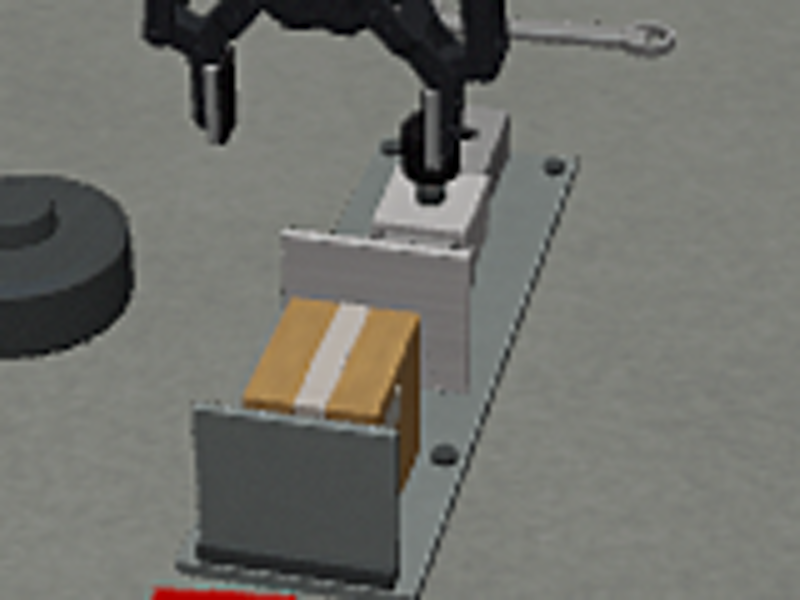

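>>> servo_tool --commands '[13.1,-7.2,2.3,0.5,0,13.1,-7.2,2.3,0.5,0,13.1,-7.2,2.3,0.5,0,13.1,-7.2,2.3,0.5,0,13.1,-7.2,2.3,0.5,0,13.1,-7.2,2.3,0.5,0,13.1,-7.2,2.3,0.5,0,13.1,-7.2,2.3,0.5,0,13.1,-7.2,2.3,0.5,0,13.1,-7.2,2.3,0.5,0]'

```text
clock: 8.67
eef_pos: [429.0, 356.5, 117.6]
tool_rot: [-3.138, -0.007, 1.397]
force: [-0.5, 1.3, 0.6]
width: 85.4
```

>>> servo_tool --commands '[0,0,0,0,0,0,0,0,0,0,0,0,0,0,0]'

```text
clock: 8.92
eef_pos: [435.6, 344.3, 118.1]
tool_rot: [3.141, 0.002, 1.382]
force: [0.6, 0.1, -0.2]
width: 85.4
```

```bash
python3 plan.py 434.5 346 4 1.385; python3 - <<'E'
from h import *
s=ctrl.get_image("side"); crop(s,250,280,410,400,5,"pics/s6.png")
E
```

```text
clk 8.92 pos [435.6 344.3 118.1] rot [3.1409e+00 1.6000e-03 1.3818e+00] F [ 0.6  0.1 -0.2] w 85.4
shift units [ 0.065 -0.059  4.566] twist -0.03
```

View pics/s6.png

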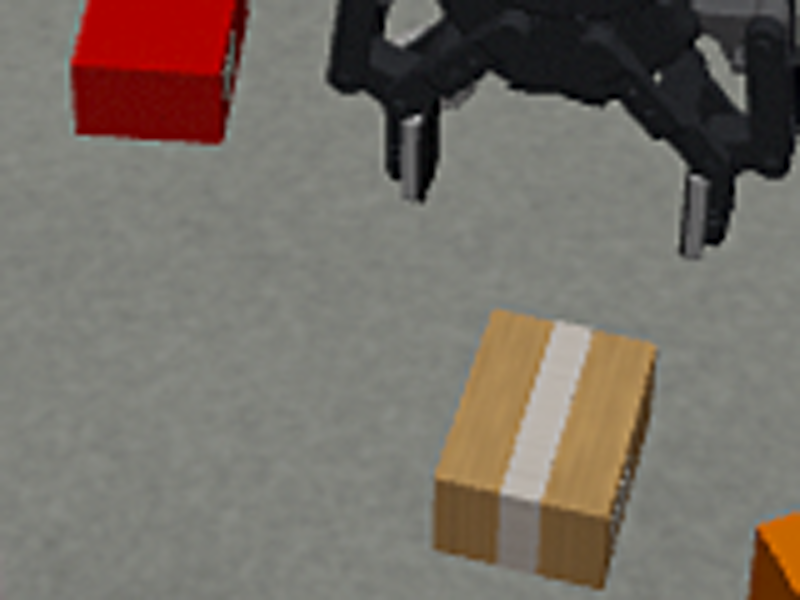

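>>> servo_tool --commands '[0.07,-0.06,1.5,0,0,0.07,-0.06,3,0,0,0.07,-0.06,4,0,0,0.07,-0.06,4.55,0,0,0.07,-0.06,4.55,0,0,0.07,-0.06,4.55,0,0,0.07,-0.06,4.55,0,0]'

```text
clock: 9.55
eef_pos: [434.7, 348.1, 5.6]
tool_rot: [3.14, -0.001, 1.383]
force: [0.5, -0.4, 0.0]
width: 85.6
```

>>> servo_tool --commands '[0,0,0,0,1,0,0,0,0,1,0,0,0,0,1,0,0,0,0,1,0,0,0,0,1,0,0,0,0,1,0,0,0,0,1,0,0,0,0,1,0,0,0,0,1,0,0,0,0,1]'

```text
clock: 10.38
eef_pos: [434.5, 348.9, 6.1]
tool_rot: [3.14, -0.002, 1.384]
force: [0.1, -0.1, 6.9]
width: 58.8
```

```bash
python3 plan.py 570 0 180 1.437; python3 - <<'E'
from h import *
s=ctrl.get_image("side"); crop(s,250,280,410,400,5,"pics/s7.png")
E
```

```text
clk 10.38 pos [434.5 348.9   6.1] rot [ 3.1395e+00 -1.8000e-03  1.3839e+00] F [ 0.1 -0.1  6.9] w 58.8
shift units [-12.693   7.932  -6.962] twist -0.507
```

View pics/s7.png

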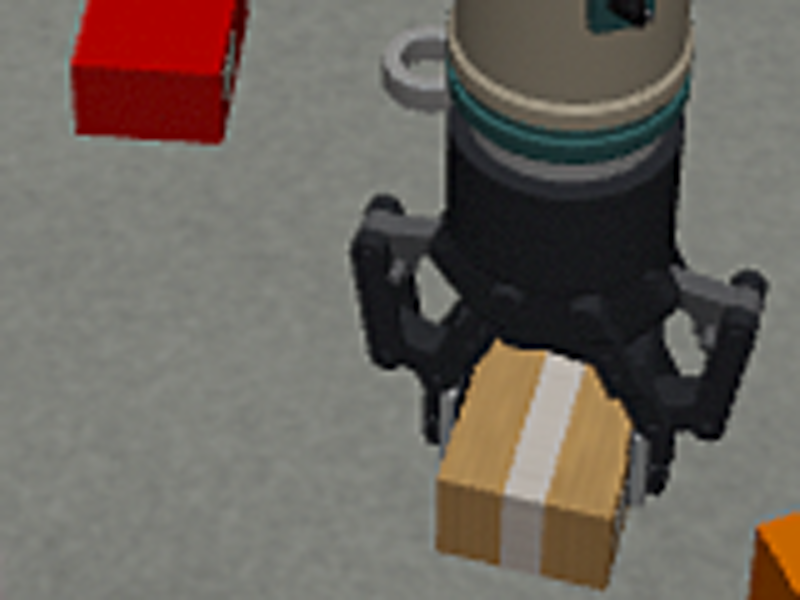

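>>> servo_tool --commands '[0,0,-0.5,0,1,0,0,-1.5,0,1,0,0,-2.8,0,1,0,0,-4.2,0,1,0,0,-5.5,0,1,-0.6,0.4,-6.5,0,1,-1.6,1,-7,-0.1,1,-2.8,1.7,-7,-0.2,1,-4,2.4,-7,-0.3,1,-5.2,3.2,-7,-0.4,1]'

```text
clock: 11.27
eef_pos: [487.5, 204.5, 181.0]
tool_rot: [3.141, -0.0, 1.428]
force: [0.6, -0.0, -1.5]
width: 59.2
```

```bash
python3 plan.py 569.8 -0.8 170 1.437
```

```text
clk 11.27 pos [487.5 204.5 181. ] rot [ 3.1407e+00 -2.0000e-04  1.4282e+00] F [ 0.6 -0.  -1.5] w 59.2
shift units [-7.66   4.425  0.442] twist -0.084
```

>>> servo_tool --commands '[-1.1,0.6,0,0,1,-2.2,1.2,0,-0.1,1,-3.3,1.9,0.1,-0.1,1,-4.4,2.5,0.2,-0.1,1,-5.4,3.1,0.3,-0.1,1,-6.3,3.6,0.4,-0.1,1,-7,4,0.4,-0.1,1,-7.4,4.3,0.4,-0.1,1,-7.6,4.4,0.4,-0.1,1,-7.65,4.4,0.4,-0.1,1]'

```text
clock: 12.1
eef_pos: [569.4, 0.2, 170.0]
tool_rot: [3.141, -0.0, 1.435]
force: [-0.4, 0.5, -1.4]
width: 59.3
```

>>> servo_tool --commands '[0,0,0,0,1,0,0,0,0,1,0,0,0,0,1]'

```text
clock: 12.35
eef_pos: [568.8, 2.6, 169.7]
tool_rot: [-3.141, -0.001, 1.439]
force: [-1.0, 1.0, -1.5]
width: 59.4
```

```bash
python3 plan.py 569.8 -0.8 92 1.437; python3 - <<'E'
from h import *
s=ctrl.get_image("side"); crop(s,240,150,400,270,5,"pics/s8.png")
E
```

```text
clk 12.35 pos [568.8   2.6 169.7] rot [-3.1413e+00 -8.0000e-04  1.4393e+00] F [-1.   1.  -1.5] w 59.4
shift units [-0.131  0.058  3.108] twist 0.022
```

View pics/s8.png

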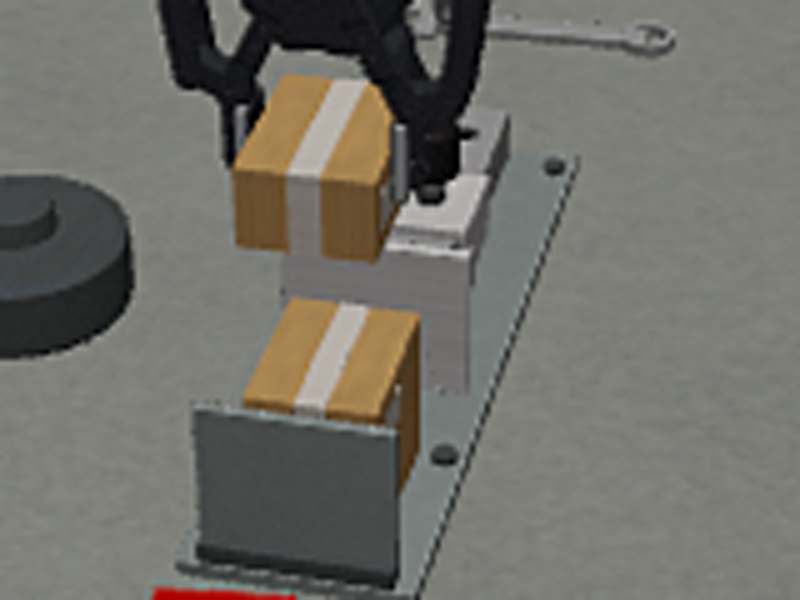

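```bash
python3 - <<'E'
from h import *
s=np.load("side0.npy",allow_pickle=True).item()
def P(x,y,z): return ray(s,(x+.5)/5-.5+240,(y+.5)/5-.5+150,z)[:2]
u=np.array([np.cos(1.437),np.sin(1.437)])
A,B,C=P(234,170,201.6),P(386,187,201.6),P(285,75,201.6)
print(np.linalg.norm(A-B),np.linalg.norm(A-C),(A+B)/2-40*u,(B+C)/2)
A,B,C,D=P(246,402,84),P(384,420,84),P(292,298,84),P(420,316,84)
print(np.linalg.norm(A-B),np.linalg.norm(A-C),(A+B)/2-40*u,(C+D)/2+40*u,np.arctan2(*(C-D)[::-1])-np.pi/2+np.pi, np.arctan2(*(D-C)))
A=(P(292,366,46)); print(A,P(420,383,46))
E
```

```text
63.17980965237307 80.09213439176982 [565.68418336   3.41399888] [566.08396093   3.31581661]
61.044062594078724 82.16751887406525 [566.95213573   1.19956586] [ 5.69417529e+02 -3.85625644e-01] 1.4182773923651664 -1.4182773923651664
[594.91264848 -44.85752888] [534.72382354 -36.90674386]
```

>>> servo_tool --commands '[-0.15,0.08,1,0,1,-0.15,0.08,1.9,0,1,-0.15,0.08,2.5,0,1,-0.15,0.08,2.9,0,1,-0.15,0.08,3.05,0,1,-0.15,0.08,3.1,0,1,-0.15,0.08,3.1,0,1,-0.15,0.08,3.1,0,1]'

```text
clock: 13.07
eef_pos: [571.5, -3.0, 92.9]
tool_rot: [3.14, -0.0, 1.437]
force: [0.7, -0.3, -2.4]
width: 59.0
```

```bash
python3 plan.py 570.3 -1.3 90 1.437; python3 - <<'E'
from h import *
s=ctrl.get_image("side"); crop(s,240,150,400,270,5,"pics/s9.png")
E
```

```text
clk 13.07 pos [571.5  -3.   92.9] rot [ 3.1399e+00 -4.0000e-04  1.4369e+00] F [ 0.7 -0.3 -2.4] w 59.0
shift units [ 0.061 -0.056  0.116] twist -0.001
```

View pics/s9.png

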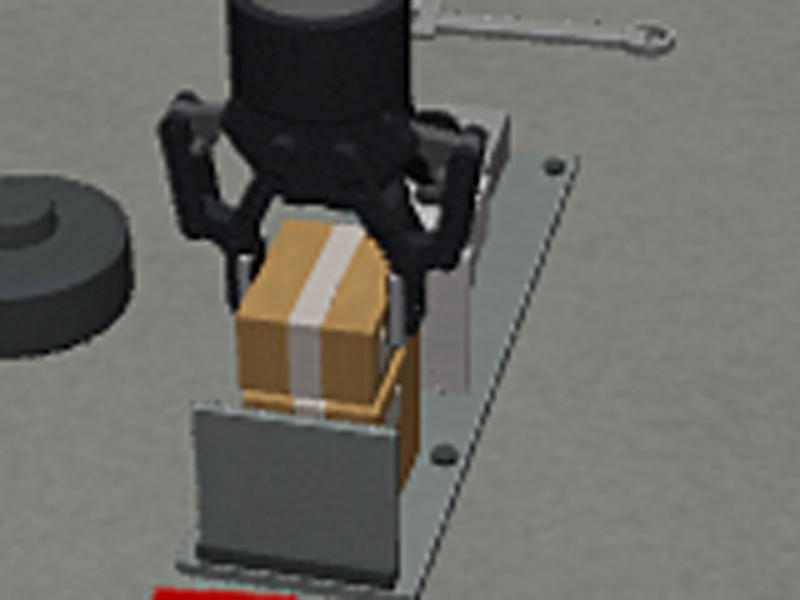

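>>> servo_tool --commands '[0.13,-0.07,0,0,1,0.13,-0.07,0.05,0,1,0.13,-0.07,0.1,0,1,0.13,-0.07,0.11,0,1,0.13,-0.07,0.11,0,1]'

```text
clock: 13.53
eef_pos: [569.7, 0.7, 90.2]
tool_rot: [3.141, -0.0, 1.437]
force: [-1.5, 0.9, 3.6]
width: 58.8
```

```bash
python3 plan.py 570.3 -1.3 90 1.437; python3 - <<'E'
from h import *
s=ctrl.get_image("side"); crop(s,240,150,400,270,5,"pics/s10.png")
E
```

```text
clk 13.53 pos [569.7   0.7  90.2] rot [ 3.1407e+00 -4.0000e-04  1.4371e+00] F [-1.5  0.9  3.6] w 58.8
shift units [-0.074  0.035  0.006] twist 0.001
```

View pics/s10.png

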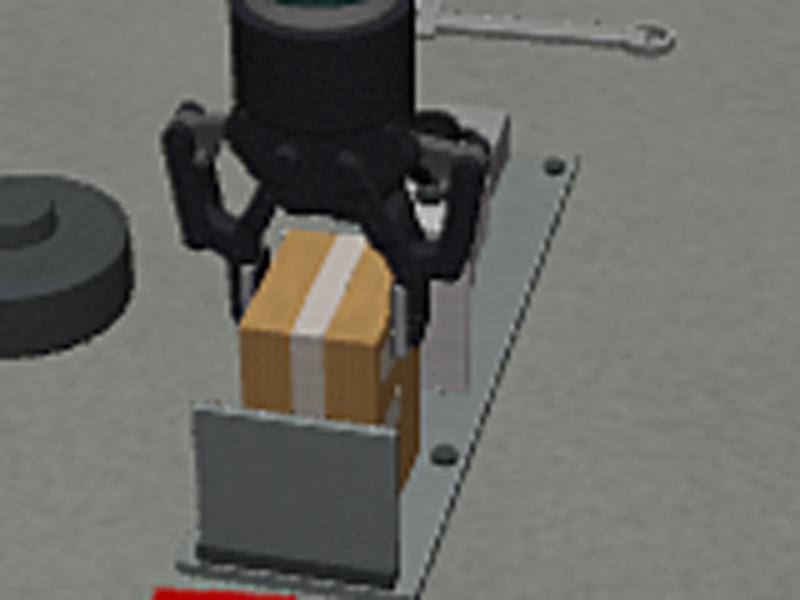

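>>> servo_tool --commands '[0,0,0,0,0.2,0,0,0,0,0,0,0,0,0,0,0,0,0,0,0,0,0,0,0,0,0,0,-1,0,0,0,0,-2,0,0,0,0,-3,0,0,0,0,-4,0,0,0,0,-5,0,0]'

```text
clock: 14.42
eef_pos: [569.2, 0.1, 215.4]
tool_rot: [-3.141, -0.0, 1.437]
force: [0.7, -0.6, -0.4]
width: 85.5
```

```bash
python3 plan.py 543.5 -199.5 190 1.437; python3 - <<'E'
from h import *
s=ctrl.get_image("side"); crop(s,240,150,400,270,5,"pics/s11.png")
E
```

```text
clk 14.42 pos [5.692e+02 1.000e-01 2.154e+02] rot [-3.1414 -0.      1.4366] F [ 0.7 -0.6 -0.4] w 85.5
shift units [-8.051  0.049  1.016] twist -0.004
```

View pics/s11.png

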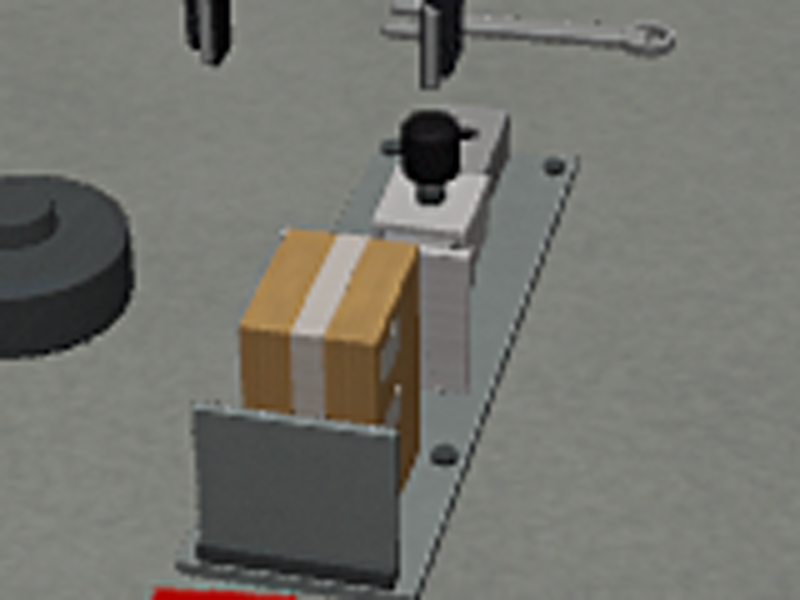

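```bash
python3 - <<'E'
from h import *
s=np.load("side0.npy",allow_pickle=True).item();t=np.load("top0.npy",allow_pickle=True).item()
for d,(x0,y0,x1,y1),z in((s,(305,160,350,200),74),(t,(380,230,410,255),78)):
    g=cv2.resize(d["img"][y0:y1,x0:x1],None,fx=8,fy=8,interpolation=cv2.INTER_CUBIC).max(2)
    m=(g<55).astype(np.uint8); m=cv2.morphologyEx(m,cv2.MORPH_OPEN,np.ones((25,25)))
    n,l,st,c=cv2.connectedComponentsWithStats(m); k=1+np.argmax(st[1:,4])
    x,y,w,h=st[k][:4]; print(st[k],c[k])
    for X,Y in((x+w/2,y+h/2),c[k]): print(ray(d,(X+.5)/8-.5+x0,(Y+.5)/8-.5+y0,z))
for k in range(2): pass
for z,p in ((59,None),(89,None)):
    print(proj(s,[543.5,-199.5,z]),proj(t,[543.5,-199.5,z]))
E
```

```text
[ 121   99   94  118 9715] [168.57467833 157.0389089 ]
[ 545.64055211 -198.62678399   74.        ]
[ 545.51776638 -199.22453425   74.        ]
[  82   60   73   74 4346] [117.77450529  96.80487805]
[ 543.99233868 -202.65304253   78.        ]
[ 544.05549563 -202.42026254   78.        ]
[326.45244026 184.33697343] [391.97522366 243.17731231]
[326.44819494 173.94416018] [393.86075701 241.10047223]
```

>>> servo_tool --commands '[-1.5,0,0,0,0,-3.2,0,0,0,0,-5,0,0.5,0,0,-6.7,0,1,0,0,-8,0,1,0,0,-8.05,0,1,0,0,-8.05,0,1,0,0,-8.05,0,1,0,0]'

```text
clock: 15.13
eef_pos: [542.5, -198.9, 189.1]
tool_rot: [3.142, -0.001, 1.436]
force: [0.3, -0.4, -0.1]
width: 85.1
```

```bash
python3 plan.py 544.8 -200.5 54 1.437
```

```text
clk 15.13 pos [ 542.5 -198.9  189.1] rot [ 3.1416e+00 -1.0000e-03  1.4360e+00] F [ 0.3 -0.4 -0.1] w 85.1
shift units [-0.056  0.098  5.403] twist -0.009
```

>>> servo_tool --commands '[-0.06,0.1,1.3,0,0,-0.06,0.1,2.6,0,0,-0.06,0.1,3.6,0,0,-0.06,0.1,4,0,0,-0.06,0.1,4,0,0]'

```text
clock: 15.55
eef_pos: [543.7, -198.6, 87.2]
tool_rot: [-3.137, -0.002, 1.44]
force: [-0.8, -0.6, 0.7]
width: 85.5
```

```bash
python3 plan.py 544.8 -200.5 54 1.437; python3 - <<'E'
from h import *
s=ctrl.get_image("side"); crop(s,260,110,400,220,5,"pics/s12.png")
E
```

```text
clk 15.55 pos [ 543.7 -198.6   87.2] rot [-3.1373e+00 -1.7000e-03  1.4396e+00] F [-0.8 -0.6  0.7] w 85.5
shift units [-0.072  0.058  1.329] twist 0.025
```

View pics/s12.png

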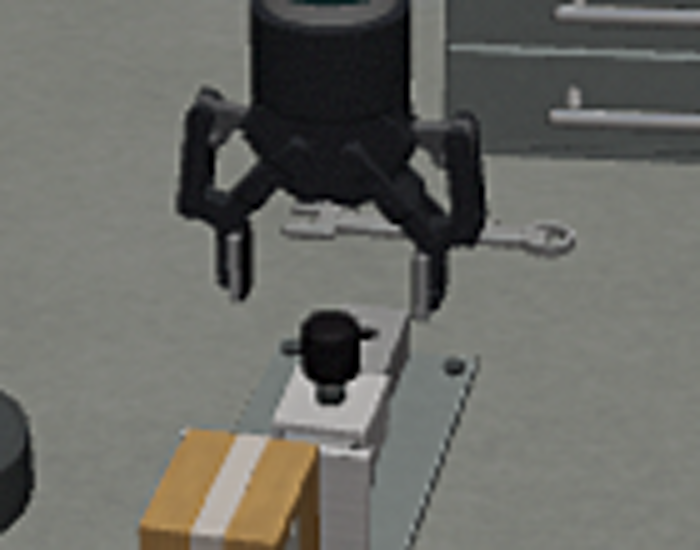

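>>> servo_tool --commands '[-0.06,0.04,0.5,0,0,-0.06,0.04,0.9,0,0,-0.06,0.04,1.2,0,0,-0.06,0.04,1.3,0,0,-0.06,0.04,1.3,0,0,-0.06,0.04,1.3,0,0]'

```text
clock: 16.1
eef_pos: [545.6, -202.7, 56.8]
tool_rot: [3.142, -0.0, 1.437]
force: [0.6, 0.2, 0.1]
width: 85.5
```

>>> servo_tool --commands '[0,0,0,0,0.5,0,0,0,0,0.5,0,0,0,0,1,0,0,0,0,1,0,0,0,0,1,0,0,0,0,1,0,0,0,0,1,0,0,0,0,1,0,0,0,0,1,0,0,0,0,1]'

```text
clock: 16.93
eef_pos: [544.7, -202.7, 56.5]
tool_rot: [-3.14, 0.0, 1.437]
force: [-3.7, 0.6, 0.6]
width: 28.1
```

>>> servo_tool --commands '[0,0,0,0,1,0,0,0,0,1,0,0,0,0,1]'

```text
clock: 17.18
eef_pos: [544.8, -202.7, 56.5]
tool_rot: [-3.14, 0.0, 1.437]
force: [-4.4, 0.8, 0.7]
width: 28.5
```

```bash
python3 plan.py 544.8 -200.5 68 1.437; python3 - <<'E'
from h import *
s=ctrl.get_image("side"); crop(s,260,110,400,220,5,"pics/s13.png")
E
```

```text
clk 17.18 pos [ 544.8 -202.7   56.5] rot [-3.14    0.      1.4365] F [-4.4  0.8  0.7] w 28.5
shift units [ 0.086 -0.011 -0.458] twist -0.004
```

View pics/s13.png

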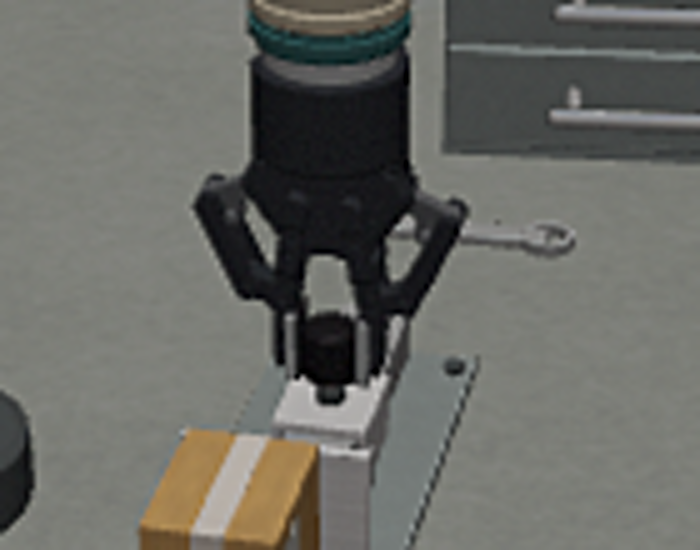

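>>> servo_tool --commands '[0,0,-0.1,0,1,0,0,-0.2,0,1,0,0,-0.3,0,1,0,0,-0.4,0,1,0,0,-0.44,0,1,0,0,-0.44,0,1,0,0,-0.44,0,1]'

```text
clock: 17.82
eef_pos: [544.8, -202.7, 67.2]
tool_rot: [-3.14, -0.0, 1.437]
force: [-5.0, 0.6, -7.6]
width: 28.6
```

```bash
python3 plan.py 544.8 -202.7 68 1.437; python3 - <<'E'
from h import *
s=ctrl.get_image("side"); crop(s,260,110,400,220,5,"pics/s14.png")
E
```

```text
clk 17.82 pos [ 544.8 -202.7   67.2] rot [-3.1400e+00 -1.0000e-04  1.4365e+00] F [-5.   0.6 -7.6] w 28.6
shift units [-0.001  0.002 -0.03 ] twist -0.004
```

View pics/s14.png

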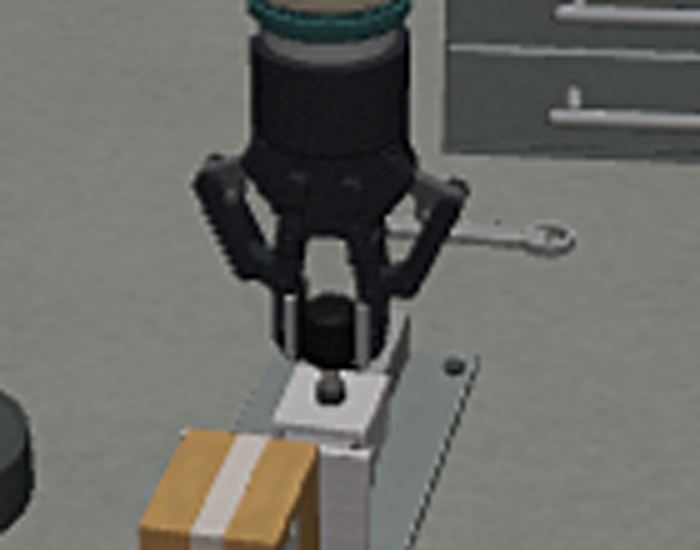

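>>> servo_tool --commands '[0.1,-0.02,0,0,1,0.25,-0.03,0,0,1,0.45,-0.03,0,0,1,0.65,-0.03,0,0,1,0.85,-0.03,0,0,1,1.05,-0.03,0,0,1,1.25,-0.03,0,0,1,1.4,-0.03,0,0,1,1.52,-0.03,0,0,1,1.6,-0.03,0,0,1]'

```text
clock: 18.7
eef_pos: [550.3, -162.2, 67.8]
tool_rot: [-3.142, -0.0, 1.437]
force: [-3.7, -1.4, -9.2]
width: 28.3
```

>>> servo_tool --commands '[0,0,0,0,1,0,0,0,0,1,0,0,0,0,1]'

```text
clock: 18.95
eef_pos: [550.3, -162.0, 67.7]
tool_rot: [-3.142, -0.001, 1.437]
force: [-4.1, 2.4, -8.8]
width: 28.3
```

```bash
python3 plan.py 550.1 -163.1 67 1.437; python3 - <<'E'
from h import *
s=ctrl.get_image("side"); crop(s,260,130,400,240,5,"pics/s15.png")
E
```

```text
clk 18.95 pos [ 550.3 -162.    67.7] rot [-3.1415e+00 -1.2000e-03  1.4373e+00] F [-4.1  2.4 -8.8] w 28.3
shift units [-0.045 -0.     0.028] twist 0.003
```

View pics/s15.png

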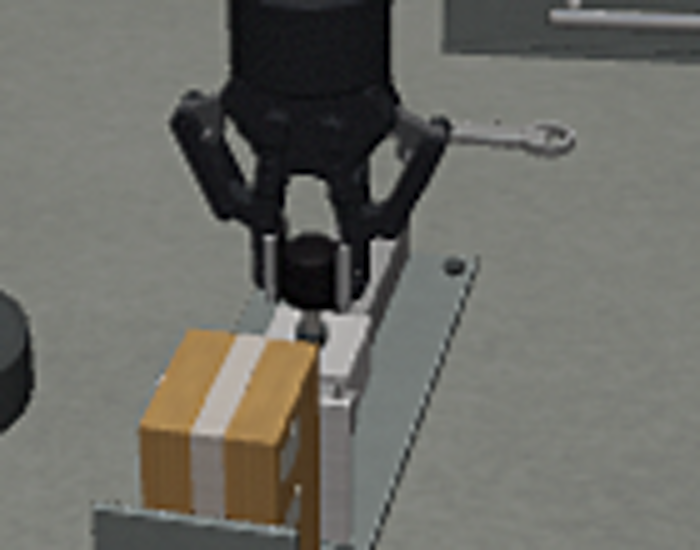

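>>> servo_tool --commands '[-0.04,0,0,0,1,-0.04,0,0.1,0,1,-0.04,0,0.2,0,1,-0.04,0,0.3,0,1,-0.04,0,0.38,0,1,-0.04,0,0.44,0,1,-0.04,0,0.44,0,1]'

```text
clock: 19.58
eef_pos: [550.1, -164.0, 57.4]
tool_rot: [3.141, 0.0, 1.437]
force: [-6.7, 1.0, 0.6]
width: 28.6
```

```bash
python3 plan.py 550.1 -163.1 50 1.437
```

```text
clk 19.58 pos [ 550.1 -164.    57.4] rot [3.1415e+00 2.0000e-04 1.4367e+00] F [-6.7  1.   0.6] w 28.6
shift units [ 0.037 -0.003  0.294] twist -0.003
```

>>> servo_tool --commands '[0.02,-0.02,0.06,0,1,0.02,-0.02,0.12,0,1,0.02,-0.02,0.18,0,1,0.02,-0.02,0.23,0,1,0.02,-0.02,0.26,0,1,0.02,-0.02,0.28,0,1,0.02,-0.02,0.28,0,1,0.02,-0.02,0.28,0,1]'

```text
clock: 20.25
eef_pos: [550.1, -164.0, 52.5]
tool_rot: [3.14, 0.001, 1.436]
force: [-9.8, 3.4, 14.4]
width: 28.2
```

```bash
python3 plan.py 550.1 -163.1 50 1.437; python3 - <<'E'
from h import *
s=ctrl.get_image("side"); crop(s,260,150,380,250,6,"pics/s16.png")
t=ctrl.get_image("top"); crop(t,285,190,445,290,5,"pics/t16.png")
E
```

```text
clk 20.25 pos [ 550.1 -164.    52.5] rot [3.1399e+00 1.4000e-03 1.4365e+00] F [-9.8  3.4 14.4] w 28.2
shift units [ 0.036 -0.005  0.1  ] twist -0.005
```

View pics/s16.png

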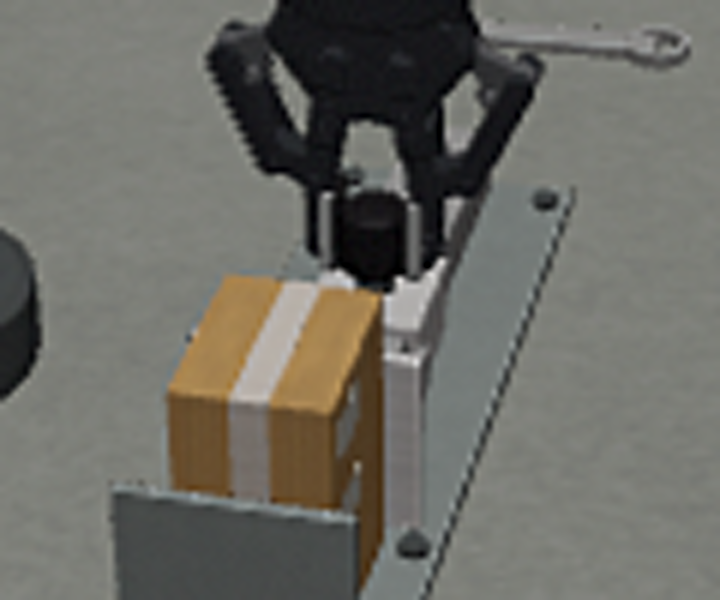

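View pics/t16.png

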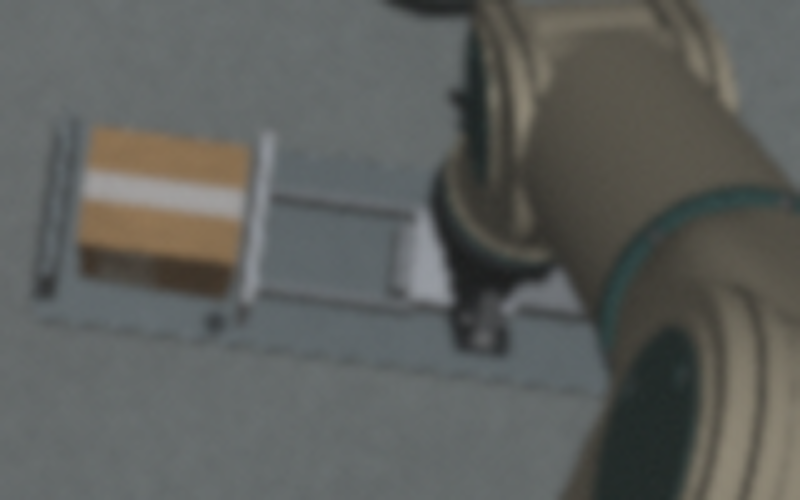

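```bash
python3 - <<'E'
import cv2,numpy as np
from h import ctrl
def raw(f,s,x0,y0,w,h):
    im=cv2.imread(f); return im
s=ctrl.get_image("side")["img"]
a=cv2.imread("pics/s13.png");b=cv2.imread("pics/s14.png")
# s13,s14: origin (260,110), scale5
def c5(im,u,v,o): x=(u-o[0])*5;y=(v-o[1])*5; return cv2.resize(im[y:y+130,x:x+130],(390,390),interpolation=cv2.INTER_CUBIC)
A=c5(a,313,168,(260,110));B=c5(b,313,168,(260,110))
C=cv2.resize(s[176:202,309:335],(390,390),interpolation=cv2.INTER_CUBIC)
o=np.hstack([A,C]); o=cv2.convertScaleAbs(o,alpha=1.6,beta=10); cv2.imwrite("pics/cmp.png",o)
E
```

```text
(no output)
```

View pics/cmp.png

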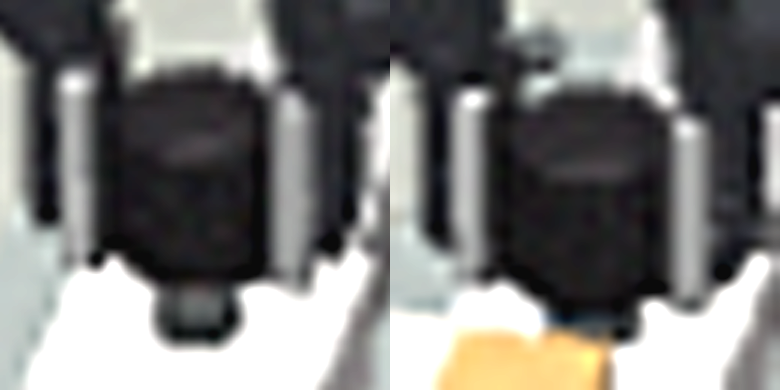

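>>> servo_tool --commands '[0,0,0,0,1,0,0,0,0,1,0,0,0,0,1,0,0,0,0,1,0,0,0,0,1,0,0,0,0,1]'

```text
clock: 20.9
eef_pos: [550.1, -164.0, 52.5]
tool_rot: [3.14, 0.001, 1.436]
force: [-9.0, 1.1, 14.4]
width: 28.4
```

```bash
python3 plan.py 550.1 -163.1 50 1.437; python3 - <<'E'
from h import *
s=ctrl.get_image("side"); crop(s,140,130,440,355,2.6,"pics/s17.png")
def P(u,v,z): return ray(s,u,v,z)[:2]
# top-face corners of the top carton, from s16 (6x, origin 260,150)
f=lambda x,y,z:P((x+.5)/6-.5+260,(y+.5)/6-.5+150,z)
A,B,C,D=f(168,394,122),f(332,416,122),f(224,277,122),f(382,294,122)
print("top carton",(A+B+C+D)/4,np.linalg.norm(A-B),np.linalg.norm(A-C))
E
```

```text
clk 20.90 pos [ 550.1 -164.    52.5] rot [3.1399e+00 1.4000e-03 1.4364e+00] F [-9.   1.1 14.4] w 28.4
shift units [ 0.036 -0.006  0.101] twist -0.005
top carton [569.50614059   1.15669587] 59.59523517971014 78.50667449836068
```

View pics/s17.png

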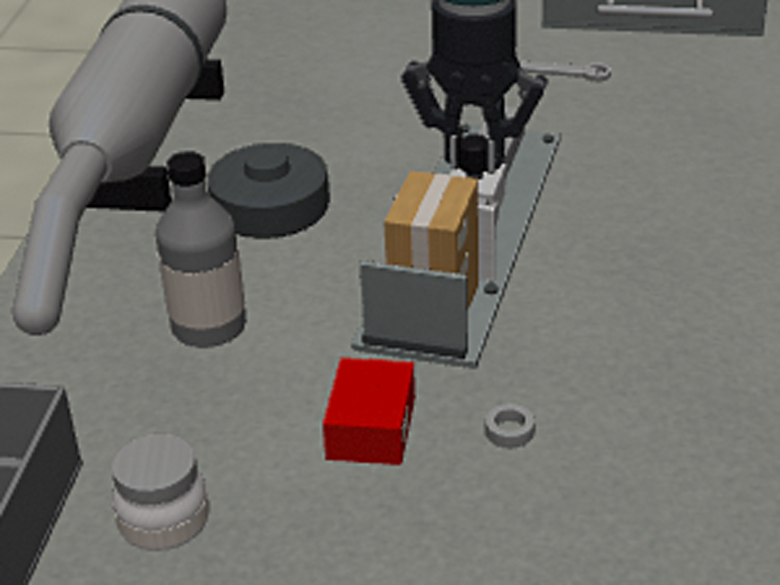

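```bash
python3 -c "
from cell import ctrl
print(ctrl.finish_job()); s=ctrl.read_state(); print(s['clock'],s['force'],s['eef_pos'])"
```

```text
the job is handed in; nothing more can be done
None
the job is handed in; nothing more can be done
```

I stacked both loose cartons on the one in the stand and moved the section forward to the next hole. I handed in at about 21 s of the 66 s allowed, with the gripper still pressing the knob down. The hand-in gave no verdict.

**Column:** In the side view, the top carton's centre sits within about 3 mm of the base carton's (limit 9 mm). The edges line up, the column stands upright, and the gripper is clear of the cartons.

**Plunger and slide:** I raised the plunger to about 15 mm, judged from the spring force, before sliding. The tool then moved 39 mm along the stand. The pin dropped in with the spring at its rest point, and pushing on it stopped 4.9 mm lower with a steady 14.4 N on the tool. The picture shows the knob about 5 mm closer to its boss and no slip between pads and knob, so I take the pin as fully home.

**Bystanders:** The bell, bottle, tin, collar and spanner look unmoved in the last picture. The shock absorber was outside that crop, and I did not go near it.

**Disagreements:**
- The two cameras differed by 2 to 4 mm along y, so I relied on differences within the side view.
- The spring's rest point read 0.9 mm higher in the second hole than in the first.
- About 9 N of sideways force stays on the knob from a small grip offset.

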